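Spot-check a heat sink with a thermometer wand

ROBOT

A 6-joint arm with a two-finger parallel gripper is mounted at the origin on the work surface. World frame = base frame: x ahead of the robot, y to its left, z up, the work surface at z = 0. Lengths are in mm, angles in rad, forces in N, time in s.
With the tool pointing down it reaches from about 275 to 775 mm from the base axis. Payload 14.6 kg.
Tool frame: the origin (TCP) lies on the centre line of the jaws, within the pads' length; the fingertips stand 11 mm ahead of it and the grasp point (between the pads) lies 8 mm behind it (r.tips_ahead is the distance from the TCP to the fingertips, in mm); z points along the fingers, y is the direction in which the jaws open and shut (so a half turn about z gives the same grasp; the last joint's range is limited). The gripper opens to 85 mm and grips with 20 to 120 N. Pads are 22 mm wide; open, the fingers measure 114 mm over their backs; the gripper's body (76 mm by 85 mm) begins 54 mm behind the grasp point. The pads swing forward as they close: fully open they stand 13 mm farther back than shut.
Start: joints at [-1.408, 0.263, -0.048, 1.259, 0, 1.415], TCP at [164.044, -498.716, 242.278] pointing down, gripper open.
Joint ranges: [-2.65, 2.65], [-0.89, 1.7], [-1.18, 1.37], [-2.13, 2.11], [-1.35, 1.29], [-3.14, 3.14]. Speed limits (rad/s): [1.89, 1.89, 2.57, 2.79, 3.14, 3.14].

INTERFACE

Orientations are given as a unit quaternion [w, x, y, z].
In Python, from cell import r, imaging gives the robot as it stands.
- The arm moves only by the shell command python3 -m handwheel 'ROWS' [OPENING]. ROWS is JSON, a list of rows, each a list of 6 numbers: the shift along the tool's x, y, z in units of 30 mm (1.0 is 30 mm), then the turn, a rotation vector about the tool's x, y, z in rad. In form: [[tx, ty, tz, wx, wy, wz], ...]. A call has 1 to 20 rows; each row is the pose to reach, as a shift and turn from the pose commanded when the call began, along the tool's axes at that moment; what a row does not reach only later rows make up. A row lasts 1/8 s, in which the tool goes at most 62.5 mm and 10.7 degrees, less where a joint would pass 70% of its speed; a pose out of reach is approached as far as the arm can. A call with a gripper value outside its range is refused whole. OPENING is the finger opening in mm, from 0 to 85.4, set as the call begins (- or left out, the last holds). The fingers move at their own pace and stop on an object; the grip force is fixed at half the most. Time passes only in rows, so rows that repeat a pose let the fingers close. It gives the time, the measured TCP pose, the force and the opening at its end, in the units of the state.
- r.state(): the state, without advancing time (a new reading comes with each control period).
- imaging.snapshot(name): name is "scene" or "side" or "wrist"; returns (picture, depth): 420x560x3 uint8, red, green, blue; 420x560 float32, mm along the optical axis (not along the pixel's ray), 0 where there is no reading.
- imaging.calibration(name): a dict with "mtx" (3x3 intrinsics, pixels), "rvec" (rotation vector, rad) and "tvec" (3), from world to camera coordinates, as OpenCV has them. Camera axes: x right, y down, z forward; pixel columns grow to the right and rows downward; lengths in mm; the calibration is good to about 2 mm. The wrist camera is an equidistant fisheye: a pixel r from the principal point sees the ray r / f radians off the axis. A picture is of the moment at which its call begins: read the wrist's pose just before it. calibration takes no time and is no camera call; for the wrist camera it gives the pose at the moment of the call.
- r.finish_job(): hands the job in, once; it reports no verdict.
The state is a dict: "t": time; "qpos": joint angles; "qd": joint speeds; "joint_torque": joint torques, N m; "position": TCP position; "tool_rot": TCP orientation; "wrist_force": force on the tool from outside, world axes, zero at the start; "moment": the same for the moment, N m; "opening": finger opening in mm.
Only numpy, scipy, OpenCV 4.12 (cv2) and the standard library are available. Lean on these libraries where they do the work, as an engineer would, in place of code of your own. Each camera call takes 0.05 s, during which the arm holds its last target.

TASK

Lift the infrared thermometer wand out of its hanger fork and aim its nose squarely at the middle of the finned heat sink on its sloping circuit board (not the board with the flat metal lid), about 90 mm away from the fins, holding it steady there for two seconds to take the reading. Then hang the wand back in the fork, upright with its collar resting on both prongs, and let go without dropping it. Do not touch either board stand, and leave the other things on the bench where they are.

Things in the scene. Friction and masses are not known exactly. Their poses are not given: they have to be found in the camera images.
- wand_handle (a point): Centre of the wand's handle, the place to grip it: a square grey handle 28 x 28 mm, 80 mm long. This point is on the wand's axis, 40 mm below the handle's top, 40 mm above the collar's upper face, 135 mm above the nose. z runs along the wand away from the nose (up when hung); x and y are square to the handle's flat sides. The wand is 175 mm long, about 160 g, and hangs nose down.
- wand_collar (a point): Centre of the underside of the wand's round grey collar (50 mm in diameter, 10 mm thick), on the wand's axis, 85 mm above the nose and 50 mm below wand_handle; axes as wand_handle.
- wand_nose (a point): The flat tip of the wand's round black barrel (26 mm in diameter, 85 mm long, below the collar). The wand looks out from here along its own -z, straight on along the wand's axis; axes as wand_handle.
- fork_seat (a point): Where the centre of the collar's underside belongs on the fork: midway between the two prongs, level with their upper faces, 120 mm above the bench. z up; x points from the open mouth of the slot to the post at its closed end. The barrel can be lifted straight up out of the slot and lowered straight down into it; 90 mm of lift clears it wholly.
- fork: The fixed aluminium hanger fork. Prongs 16 mm wide, 8 mm thick, leave a slot 32 mm wide, closed 18 mm past fork_seat in +x, open at -x; each prong ends in a lip 5 mm high, 29 to 35 mm from fork_seat in -x, over which the collar must be lifted. Nothing of the fork is higher than the lips. Base plate 110 x 80 x 12 mm. Origin: on the bench straight below fork_seat.
- heatsink: The target: a plain aluminium heat sink 44 x 44 mm with six upright parallel fins, 25 mm tall, fixed in the middle of one sloping green circuit board. Origin: centre of the plane of the fin tips. z points straight out of the fins (away from the board, up and towards the robot, 35 degrees from vertical); y runs level across the board, x up its slope.
- stand_fins: The fixed stand whose board carries the finned heat sink: black base 120 x 130 mm, four posts, and a green board 120 x 140 mm that slopes 35 degrees, low edge towards the robot, its rear edge with the connectors about 112 mm above the bench. Origin: centre of the base's underside on the bench. Not to be touched.
- stand_lid: The other fixed stand, with the same base and sloping green board, but carrying a flat plain metal lid 44 x 44 x 12 mm instead of the finned heat sink. Origin: centre of the base's underside. Not to be touched. It may stand left or right.
- screwdriver: Loose screwdriver with a black handle, about 170 mm long, lying flat. Leave alone.
- adapter: Loose white power adapter 75 x 48 x 30 mm. Origin under its centre. Leave alone.
- mug: Loose white mug, 80 mm across, 90 mm high. Origin under its centre. Leave alone.
- jar: Loose clear jar with a black cap, 56 mm across, 60 mm high. Origin under its centre. Leave alone.
- bottle: Loose clear bottle, 60 mm across, 170 mm high. Origin under its centre. Leave alone.
Not all that is in view belongs to the job. What is shaped like the part that bears wand_handle but pink is not meant. What is shaped like the fork but pink is not meant.

How it is judged (in metres and radians):
On the way:
1. wand still for 1.5 s, nose 60 to 125 mm from the fin tips, its axis within 12 mm of their centre and 12 degrees of square to them (x of heatsink in the frame of wand_nose between -0.012 and 0.012 m and y of heatsink in the frame of wand_nose between -0.012 and 0.012 m and z of wand_nose in the frame of heatsink between 0.06 and 0.125 m and angle between the z axis of wand_nose and the z axis of heatsink, either way round below 0.21 rad and linear speed of wand below 0.02 m/s and angular speed of wand below 0.15 rad/s), for 1.5 s.
At the end, for the whole second after the job is handed in: The wand hangs in its fork again, nose down and upright within 5 degrees, the underside of its collar within 9 mm sideways and 4 mm in height of the seat, at rest. Which way it is turned about its own axis does not matter (horizontal distance between wand_collar and fork_seat below 0.009 m and z of wand_collar in the frame of fork_seat between -0.004 and 0.004 m and angle between wand_handle's own z axis and vertical below 0.09 rad and z of wand_handle in the frame of fork_seat above 0.04 m and linear speed of wand below 0.02 m/s); the robot touches nothing.
It fails at once if either board stand or what it carries is touched (more than 1 N) by the wand or the robot (contact force between any of wand, the arm, the fingers and stand_fins above 1 N or contact force between any of wand, the arm, the fingers and stand_lid above 1 N).
It fails at once if the wand is dropped: it falls faster than 0.5 m/s without being held (linear speed of wand above 0.5 m/s and contact force between wand and the fingers below 0.2 N).
It fails at once if another loose thing on the bench is moved more than 25 mm (distance of any of screwdriver, adapter, mug, jar, bottle from where it was at the start of the episode above 0.025 m).
It also fails if it takes over 45 s, if anything falls off the work surface, if the arm or the gripper's body presses on something with over 40 N, if the wrist force passes 120 N, or if a joint passes its speed limit or range.

## Working session

There is one attempt and no reset: what is moved stays moved. The work goes in short steps, Python scripts to look and compute and a shell command to move; the robot and the scene stay as the last step left them, time stands still between calls to the robot, and variables do not carry over. Pictures are saved under pics/ and viewed, and the job is handed in when it is done.

```bash
ls; mkdir -p pics; python3 - <<'E'
from cell import r, imaging
import cv2,numpy as np
print(r.state(), r.tips_ahead)
for n in ["scene","side","wrist"]:
    c=imaging.calibration(n); print(n,c)
    p,d=imaging.snapshot(n); np.savez(f"pics/{n}0.npz",p=p,d=d,**{k:np.array(v) for k,v in c.items() if k in("mtx","rvec","tvec")})
    cv2.imwrite(f"pics/{n}0.png",p[:,:,::-1])
E
```

```text
pics
{'t': 0.0, 'qpos': array([-1.40829231e+00,  2.63521764e-01, -4.88795277e-02,  1.25939316e+00,
       -4.68280472e-06,  1.41551136e+00]), 'qd': array([ 1.67694525e-04,  4.82661602e-04, -8.07863057e-05,  8.13976578e-04,
       -3.00054471e-04,  4.94980760e-04]), 'joint_torque': array([-3.60595723e-04, -6.37618518e+01,  3.84566295e+01,  1.36646396e-02,
       -2.54713132e-04, -3.89628426e-06]), 'position': array([ 164.00818846, -498.47850396,  241.84675789]), 'tool_rot': array([-4.99052003e-04,  9.87402684e-01,  1.58226706e-01, -4.14276533e-06]), 'wrist_force': array([ 0.42205647,  0.02226494, -0.1775268 ]), 'moment': array([-0.00425961,  0.051557  , -0.01120719]), 'opening': 85.47156706204576} 11.0
scene {'mtx': array([[394.67985429,   0.        , 273.61797241],
       [  0.        , 394.67985429, 215.47362848],
       [  0.        ,   0.        ,   1.        ]]), 'rvec': array([ 1.142989  ,  2.28147387, -1.02771323]), 'tvec': array([ 304.93532542, -221.14309067, 1620.93966294])}
side {'mtx': array([[448.72283187,   0.        , 277.02242424],
       [  0.        , 448.72283187, 215.35645907],
       [  0.        ,   0.        ,   1.        ]]), 'rvec': array([ 0.75779436, -2.54974712,  1.19346293]), 'tvec': array([503.43494855, 277.77734658, 982.37518408])}
wrist {'mtx': array([[325.1922621 ,   0.        , 278.00055661],
       [  0.        , 325.1922621 , 209.1862808 ],
       [  0.        ,   0.        ,   1.        ]]), 'rvec': array([-2.31854616,  1.67333192,  0.28377629]), 'tvec': array([-524.35946118,  -44.92322813,  381.37713729])}
```

View pics/scene0.png

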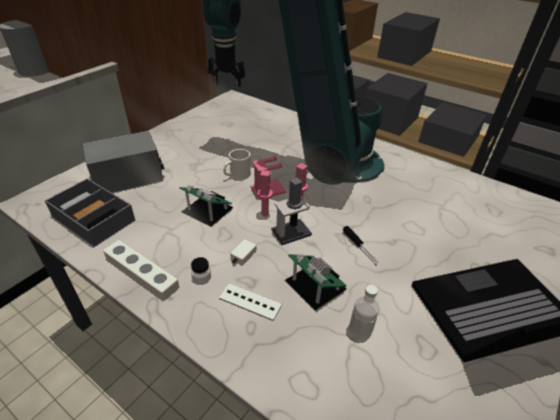

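View pics/side0.png

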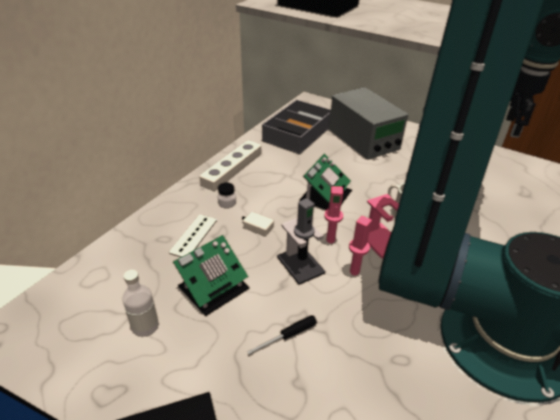

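View pics/wrist0.png

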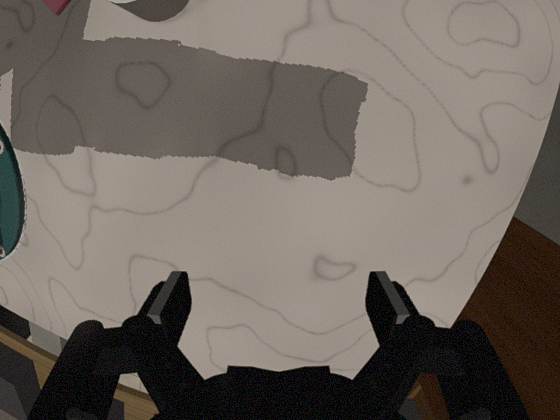

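The scene view has three wand shapes: grey at (295,192), and pink at (264,185) and (302,178). There is a grey fork at (292,225) and a pink one at (268,180). The board at (317,268) seems to carry the fins and the one at (208,195) the lid. I'll enlarge these to confirm.

```bash
cat > h.py <<'E'
import numpy as np,cv2
from scipy.spatial.transform import Rotation as R
def load(n):
    z=np.load(f"pics/{n}.npz"); return z
def cloud(z):
    p,d=z['p'],z['d'].astype(float); K=z['mtx']; Rm=cv2.Rodrigues(z['rvec'])[0]
    v,u=np.mgrid[:d.shape[0],:d.shape[1]]
    X=np.stack([(u-K[0,2])/K[0,0]*d,(v-K[1,2])/K[1,1]*d,d],-1)
    W=(X-z['tvec'].ravel())@Rm
    W[d==0]=np.nan
    return W
E
python3 - <<'E'
from h import *
a=load('scene0')['p'];b=load('side0')['p']
A=cv2.resize(a[150:310,180:380],None,fx=2,fy=2.5*0.8*1.0,interpolation=cv2.INTER_CUBIC)
B=cv2.resize(b[150:310,165:365],None,fx=2,fy=2,interpolation=cv2.INTER_CUBIC)
cv2.imwrite('pics/crop0.png',np.hstack([A,B])[:,:,::-1])
for n in('scene0','side0'):
    W=cloud(load(n)); np.set_printoptions(precision=1,suppress=True)
    pts={'scene0':[(295,192),(290,235),(317,268),(208,195),(264,185),(302,178)],'side0':[(305,215),(303,265),(215,267),(330,178),(335,195),(360,235),(222,195),(258,222)]}[n]
    for u,v in pts: print(n,u,v,W[v,u])
E
```

```text
scene0 295 192 [498.   62.8 176.3]
scene0 290 235 [510.1  62.1   8.4]
scene0 317 268 [636.1 234.2  80.4]
scene0 208 195 [ 600.9 -201.5  102.7]
scene0 264 185 [479.4 -67.2 132.3]
scene0 302 178 [377.   11.4 136.2]
side0 305 215 [482.1  69.2 187.5]
side0 303 265 [483.9  57.3  13.4]
side0 215 267 [620.  232.3  81.2]
side0 330 178 [ 566.3 -235.1   77.2]
side0 335 195 [470.2 -60.1 167. ]
side0 360 235 [367.    9.5 139.1]
side0 222 195 [803.3 -24.1  48. ]
side0 258 222 [660.1   1.3  32.1]
```

View pics/crop0.png

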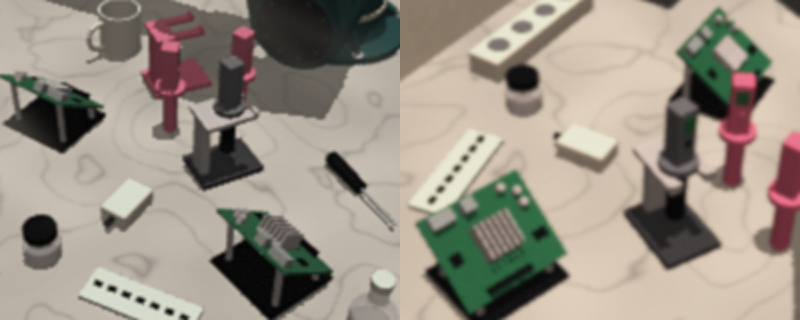

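The crop confirms it. The fins are on the left board (scene (317,268), side (215,267)), and the only grey wand and fork are at (295,192). Next I'll fit both poses from the depth clouds.

```bash
python3 - <<'E'
from h import *
np.set_printoptions(precision=2,suppress=True)
P={}
for n in('scene0','side0'):
    z=load(n);W=cloud(z).reshape(-1,3);C=z['p'].reshape(-1,3).astype(int)
    ok=~np.isnan(W[:,0]);W=W[ok];C=C[ok]
    green=(C[:,1]>C[:,0]+15)&(C[:,1]>C[:,2]+10)
    for nm,c in(('fin',(625,232)),('lid',(585,-215))):
        m=(np.hypot(W[:,0]-c[0],W[:,1]-c[1])<110)&(W[:,2]>25)&(W[:,2]<135)
        g=W[m&green]
        for _ in range(3):
            o=g.mean(0);nv=np.linalg.svd(g-o)[2][2];nv*=np.sign(nv[2]);e=(g-o)@nv;g=g[abs(e)<4]
        print(n,nm,'board c',o,'n',nv,'tilt',np.degrees(np.arccos(nv[2])),len(g))
        q=W[m];e=(q-o)@nv
        s=q[(e>8)]; es=e[e>8]
        if nm=='fin':
            az=np.arctan2(nv[1],nv[0]);yv=np.cross(nv,[np.cos(az),np.sin(az),0]);yv/=np.linalg.norm(yv);xv=np.cross(yv,nv)
            print(' x up slope',xv,'y',yv)
            L=np.stack([(q-o)@xv,(q-o)@yv,e],1)
            for lo in(12,18,22):
                t=L[(e>lo)&(e<32)];print(lo,len(t),np.percentile(t,[0,2,50,98,100],axis=0).tolist())
            P[n]=L
    m=(np.hypot(W[:,0]-490,W[:,1]-66)<60)&(W[:,2]>100)
    w=W[m]
    for lo in range(100,225,10):
        t=w[(w[:,2]>=lo)&(w[:,2]<lo+10)]
        if len(t):print(lo,len(t),t.min(0),t.max(0))
E
```

```text
scene0 fin board c [646.01 242.61  76.01] n [-0.54  0.16  0.83] tilt 34.299949571374235 409
 x up slope [-0.79  0.24 -0.56] y [-0.29 -0.96  0.  ]
12 226 [[-41.75830385223553, -43.62740028340305, 12.02216537196336], [-38.953905904329694, -40.41004625900771, 12.23776342543637], [0.597138043775935, 9.028026740466476, 19.076688050094013], [37.40317451909276, 52.21776595784358, 26.05177846519966], [41.68622063680642, 67.97253833550228, 26.334450765953896]]
18 124 [[-7.646554840991277, -8.400079046245642, 18.064029021133795], [-5.35790838697348, -7.903535362087246, 18.177104628669436], [11.600623874435117, 10.722563162427399, 23.21225426445435], [37.99763314115854, 36.394680510806964, 26.12602774232303], [41.68622063680642, 37.06521777097391, 26.334450765953896]]
22 85 [[-7.646554840991277, -8.400079046245642, 22.00085792440325], [-5.458110374564459, -7.812867442607567, 22.114053198030774], [14.558100740994952, 17.660518877166226, 24.466845205170884], [37.67111847129541, 36.162333706935634, 26.1882002631359], [38.15382412949358, 37.06521777097391, 26.334450765953896]]
scene0 lid board c [ 
[... 1839 characters left out ...]
.11   71.36] n [-0.57 -0.03  0.82] tilt 34.83639515096565 628
100 13 [468.8   49.65 100.2 ] [537.59  83.78 109.76]
110 150 [443.87  21.34 110.43] [548.58  97.49 120.  ]
120 267 [444.51  26.81 120.01] [546.06  96.5  129.97]
130 114 [463.5   34.09 130.02] [513.23  78.8  139.79]
140 53 [472.14  48.2  140.17] [506.17  71.02 149.92]
150 51 [471.54  49.81 150.15] [506.57  72.36 160.  ]
160 52 [472.36  45.43 160.13] [503.38  71.23 169.85]
170 51 [472.14  47.37 170.15] [504.51  72.62 179.6 ]
180 53 [472.18  47.95 180.01] [504.68  72.25 189.91]
190 57 [472.2   45.28 190.25] [506.36  71.94 199.73]
200 88 [472.06  36.17 200.37] [505.5   71.26 209.96]
210 57 [473.84  41.6  210.06] [503.71  69.51 213.02]
```

```bash
python3 - <<'E'
from h import *
np.set_printoptions(precision=2,suppress=True)
z=load('wrist0');Rm=cv2.Rodrigues(z['rvec'])[0];c=-Rm.T@z['tvec'].ravel()
T=R.from_quat([-4.99052003e-04,9.87402684e-01,1.58226706e-01,-4.14e-06],scalar_first=True)
print(c,T.as_matrix(),'cam in tool',T.inv().apply(c-[164.008,-498.48,241.85]),'axis in tool',T.inv().apply(Rm[2]))
pts=[]
for n in('scene0','side0'):
    W=cloud(load(n)).reshape(-1,3)
    m=(np.hypot(W[:,0]-488,W[:,1]-57)<40)&(W[:,2]>140)
    w=W[m]
    top=w[w[:,2]>206]; print(n,'top',cv2.minAreaRect(top[:,:2].astype(np.float32)),len(top),np.median(top[:,2]))
    print(cv2.minAreaRect(w[:,:2].astype(np.float32)))
    pts.append(w)
w=np.vstack(pts);print(cv2.minAreaRect(w[:,:2].astype(np.float32)))
for n in('scene0','side0'):
    W=cloud(load(n)).reshape(-1,3)
    m=(np.hypot(W[:,0]-488,W[:,1]-57)<70)&(W[:,2]>117)&(W[:,2]<127); print('prongs',cv2.minAreaRect(W[m][:,:2].astype(np.float32)))
    m=(np.hypot(W[:,0]-488,W[:,1]-57)<90)&(W[:,2]>7)&(W[:,2]<16); print('base',cv2.minAreaRect(W[m][:,:2].astype(np.float32)))
E
```

```text
[ 243.28 -472.64  373.96] [[ 0.95  0.31 -0.  ]
 [ 0.31 -0.95  0.  ]
 [ 0.   -0.   -1.  ]] cam in tool [  83.39    0.09 -132.1 ] axis in tool [-0.33 -0.    0.95]
scene0 top ((487.89959716796875, 55.323524475097656), (26.455459594726562, 27.704713821411133), 63.645172119140625) 52 208.98584802658308
((488.5051574707031, 55.63685607910156), (29.738479614257812, 29.26251983642578), 74.76603698730469)
side0 top ((489.209228515625, 55.41948699951172), (29.415191650390625, 29.51624298095703), 67.3936996459961) 110 210.10043129260296
((488.51422119140625, 55.28736114501953), (29.71263313293457, 30.681848526000977), 69.43562316894531)
((488.6940002441406, 55.70360565185547), (31.19158935546875, 30.594661712646484), 70.55615997314453)
prongs ((495.7127990722656, 52.2015495300293), (69.90694427490234, 89.09303283691406), 63.71284866333008)
base ((491.9116516113281, 52.94856643676758), (82.74563598632812, 110.87577056884766), 61.70995330810547)
prongs ((497.6539001464844, 50.17279052734375), (65.63811492919922, 92.68854522705078), 62.8628044128418)
base ((493.5434265136719, 52.06256866455078), (81.09757232666016, 112.36967468261719), 62.85145568847656)
```

```bash
python3 -m handwheel '[[0,0,-2,0,0,-0.1],[0,0,-3.3,0,0,-0.25],[16,-14.2,-3.3,0,0,-2.474],[16,-14.2,-3.3,0,0,-2.474],[16,-14.2,-3.3,0,0,-2.474],[16,-14.2,-3.3,0,0,-2.474],[16,-14.2,-3.3,0,0,-2.474],[16,-14.2,-3.3,0,0,-2.474],[16,-14.2,-3.3,0,0,-2.474],[16,-14.2,-3.3,0,0,-2.474],[16,-14.2,-3.3,0,0,-2.474],[16,-14.2,-3.3,0,0,-2.474],[16,-14.2,-3.3,0,0,-2.474],[16,-14.2,-3.3,0,0,-2.474],[16,-14.2,-3.3,0,0,-2.474],[16,-14.2,-3.3,0,0,-2.474],[16,-14.2,-3.3,0,0,-2.474],[16,-14.2,-3.3,0,0,-2.474]]' 85
```

```text
t: 2.4
position: [486.8, 55.7, 341.3]
tool_rot: [0.0, 0.175, 0.985, 0.0]
wrist_force: [0.4, -0.2, -1.1]
opening: 85.0
```

```bash
python3 - <<'E'
from h import *
from cell import r,imaging
np.set_printoptions(precision=3,suppress=True)
s=r.state();print(s['qpos'],s['position'],s['tool_rot'])
for n in("wrist","side"):
    c=imaging.calibration(n);p,d=imaging.snapshot(n)
    np.savez(f"pics/{n}1.npz",p=p,d=d,mtx=c['mtx'],rvec=c['rvec'],tvec=c['tvec'])
    cv2.imwrite(f"pics/{n}1.png",p[:,:,::-1])
E
```

```text
[-0.053  0.192  0.122  1.501  0.     0.299] [486.828  55.737 341.342] [0.    0.175 0.985 0.   ]
```

View pics/wrist1.png

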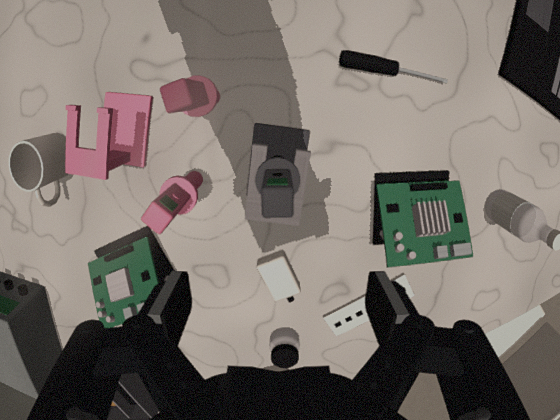

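The wrist view looks down on the grey wand at (277,195), nearly square to the tool. The fin board is at (430,217) and the lid board at (118,283). I'll measure the wand and heat sink again from this view.

```bash
cat >> h.py <<'E'
def fcloud(z):
    d=z['d'].astype(float);K=z['mtx'];Rm=cv2.Rodrigues(z['rvec'])[0]
    v,u=np.mgrid[:d.shape[0],:d.shape[1]]
    a=(u-K[0,2])/K[0,0];b=(v-K[1,2])/K[1,1];th=np.hypot(a,b)+1e-9
    s=np.tan(th)/th
    W=(np.stack([a*s*d,b*s*d,d],-1)-z['tvec'].ravel())@Rm
    W[(d==0)|(th>1.4)]=np.nan
    return W
def hs(W,C):
    W=W.reshape(-1,3);C=C.reshape(-1,3).astype(int);ok=~np.isnan(W[:,0]);W=W[ok];C=C[ok]
    m=(np.hypot(W[:,0]-625,W[:,1]-235)<110)&(W[:,2]>25)&(W[:,2]<135)
    q=W[m];C=C[m];g=q[(C[:,1]>C[:,0]+15)&(C[:,1]>C[:,2]+10)]
    for _ in range(4):
        o=g.mean(0);nv=np.linalg.svd(g-o,full_matrices=False)[2][2];nv*=np.sign(nv[2]);e=(g-o)@nv;g=g[abs(e)<3]
    y=np.cross([0,0,1],-nv);y/=np.linalg.norm(y);x=np.cross(y,nv)
    if x[2]<0:x=-x;y=-y
    L=(q-o)@np.stack([x,y,nv],1);t=L[(L[:,2]>19)&(L[:,2]<32)&(abs(L[:,0])<45)&(abs(L[:,1])<45)]
    lo,hi=np.percentile(t,[1,99],axis=0);r=cv2.minAreaRect(t[:,:2].astype(np.float32))
    h=np.median(t[t[:,2]>22,2]);c=o+x*(lo[0]+hi[0])/2+y*(lo[1]+hi[1])/2+nv*h
    return c,nv,hi-lo,r,h
E
python3 - <<'E'
from h import *
np.set_printoptions(precision=3,suppress=True)
z=load('wrist1');W=fcloud(z)
print('bench',np.nanmedian(W[30:60,330:420,2]))
w=W.reshape(-1,3);k=np.hypot(w[:,0]-488,w[:,1]-56)<50
for a,b in((203,216),(140,216),(122,134),(112,128)):
    t=w[k&(w[:,2]>a)&(w[:,2]<b)];print(a,b,len(t),np.median(t[:,2]),cv2.minAreaRect(t[:,:2].astype(np.float32)))
print(hs(W,z['p']))
for n in('scene0','side0','side1'):
    z=load(n);print(n,hs(cloud(z),z['p']))
# handle face orientation from wrist image edges
a=z=load('wrist1')['p'];A=cv2.resize(a[120:260,200:360],None,fx=5,fy=4.2857,interpolation=cv2.INTER_CUBIC) if 0 else cv2.resize(a[115:255,200:360],None,fx=4,fy=4,interpolation=cv2.INTER_CUBIC)
cv2.imwrite('pics/crop1.png',A[:,:,::-1])
E
```

```text
bench 0.8828879080802511
203 216 993 210.24575731873404 ((485.848388671875, 54.59109115600586), (26.574153900146484, 28.500110626220703), 70.23361206054688)
140 216 1421 209.77143737097146 ((485.7596740722656, 54.73537826538086), (26.972576141357422, 28.458545684814453), 69.47569274902344)
122 134 863 130.09871544017648 ((492.4755554199219, 52.467254638671875), (63.47221374511719, 83.08040618896484), 63.4503173828125)
112 128 1606 120.58889463145547 ((493.3743896484375, 51.52943801879883), (63.62802505493164, 86.11199951171875), 62.91007995605469)
(array([614.544, 236.169,  88.452]), array([-0.55 ,  0.158,  0.82 ]), array([43.454, 44.135,  7.385]), ((-0.25126075744628906, 10.147139549255371), (46.312660217285156, 45.032081604003906), 89.76763916015625), np.float64(24.68795274918301))
scene0 (array([615.376, 236.73 ,  86.846]), array([-0.543,  0.162,  0.824]), array([44.591, 44.929,  6.426]), ((-15.675941467285156, -13.50189208984375), (49.12105941772461, 45.410926818847656), 0.716812789440155), np.float64(24.501255611519547))
side0 (array([617.169, 236.177,  88.278]), array([-0.549,  0.159,  0.821]), array([42.973, 44.874,  9.949]), ((3.766141891479492, -4.489540100097656), (43.866310119628906, 45.18870162963867), 0.5945653915405273), np.float64(25.02541518521789))
side1 (array([617.276, 235.917,  88.316]), array([-0.551,  0.161,  0.819]), array([42.89 , 44.717,  8.802]), ((4.516778945922852, -4.656919479370117), (43.61906814575195, 45.871849060058594), 0.17273977398872375), np.float64(24.971451017123933))
```

View pics/crop1.png

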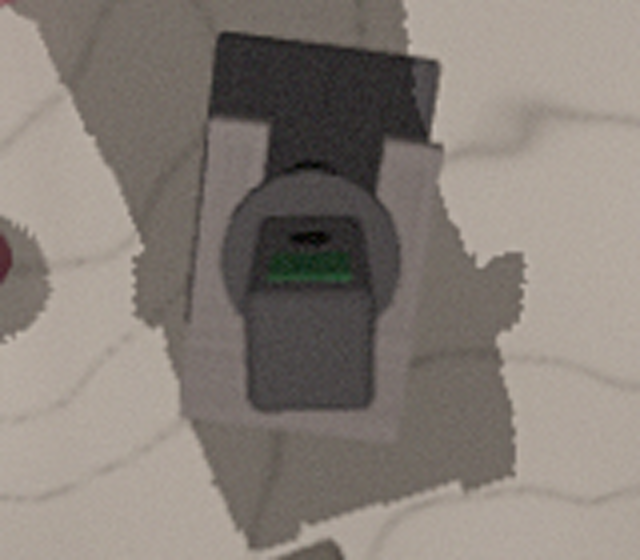

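The handle axis is at about (487,55), with its top at z 210 and a face yaw of 70°, so the jaws are already square to it. The heat sink is at about (616,236,88), with its normal at (-0.55,0.16,0.82), 35° from vertical. I'll descend to TCP z 162 and grip.

```bash
python3 -m handwheel '[[0,0,1,0,0,0],[0,0,2.2,0,0,0],[0,0,3.4,0,0,0],[0,0,4.4,0,0,0],[0,0,5.2,0,0,0],[0,0,5.7,0,0,0],[0,0,5.95,0,0,0],[0,0,5.95,0,0,0],[0,0,5.95,0,0,0]]' 85; python3 -m handwheel '[[0,0,0,0,0,0],[0,0,0,0,0,0],[0,0,0,0,0,0],[0,0,0,0,0,0],[0,0,0,0,0,0],[0,0,0,0,0,0],[0,0,0,0,0,0],[0,0,0,0,0,0]]' 15; python3 -c "
from cell import r;s=r.state();print(s['position'],s['wrist_force'],s['moment'],s['opening'])"
```

```text
t: 3.62
position: [487.2, 55.9, 163.4]
tool_rot: [0.0, 0.174, 0.985, 0.0]
wrist_force: [0.8, 0.1, 0.3]
opening: 85.0
t: 4.62
position: [486.9, 55.9, 162.9]
tool_rot: [0.0, 0.174, 0.985, 0.0]
wrist_force: [-0.3, -0.7, 5.2]
opening: 27.5
[486.91565299  55.92384352 162.86095066] [-0.32383536 -0.69714923  5.19760515] [ 0.02479131  0.24019853 -0.00920549] 27.45304544575419
```

```bash
python3 -m handwheel '[[0,0,-0.1,0,0,0],[0,0,-0.4,0,0,0],[0,0,-1,0,0,0],[0,0,-1.8,0,0,0],[0,0,-2.7,0,0,0],[0,0,-3.5,0,0,0],[0,0,-4,0,0,0],[0,0,-4.2,0,0,0],[0,0,-4.2,0,0,0],[0,0,-4.2,0,0,0]]' ; python3 - <<'E'
from h import *
from cell import r,imaging
np.set_printoptions(precision=3,suppress=True)
s=r.state();print(s['qpos'],s['position'],s['wrist_force'],s['moment'])
for n in("wrist","side","scene"):
    c=imaging.calibration(n);p,d=imaging.snapshot(n)
    np.savez(f"pics/{n}2.npz",p=p,d=d,mtx=c['mtx'],rvec=c['rvec'],tvec=c['tvec'])
    cv2.imwrite(f"pics/{n}2.png",p[:,:,::-1])
    W=(fcloud if n=='wrist' else cloud)(load(n+'2')).reshape(-1,3)
    k=W[(np.hypot(W[:,0]-487,W[:,1]-55)<22)&(W[:,2]>100)]
    for lo in range(130,360,20):
        t=k[(k[:,2]>lo)&(k[:,2]<lo+20)]
        if len(t)>8: print(n,lo,len(t),t.min(0),t.max(0))
E
```

```text
t: 5.88
position: [486.6, 55.9, 288.2]
tool_rot: [-0.0, 0.174, 0.985, -0.0]
wrist_force: [0.6, -0.2, -0.9]
opening: 27.6
[-0.052  0.193 -0.02   1.36  -0.     0.298] [486.644  55.948 288.191] [ 0.565 -0.216 -0.942] [ 0.018 -0.059  0.061]
wrist 150 49 [473.828  46.761 163.722] [486.533  67.985 169.869]
wrist 170 219 [473.848  45.754 170.068] [486.47   68.024 189.846]
wrist 190 233 [473.791  46.012 190.025] [485.756  67.859 209.934]
wrist 210 11 [474.08   56.564 210.139] [477.177  63.422 212.138]
wrist 250 1587 [465.033  34.409 253.392] [494.811  76.862 269.985]
wrist 270 1159 [468.763  41.964 270.019] [482.305  76.257 289.997]
wrist 290 1941 [468.706  41.556 290.018] [482.062  76.333 309.996]
wrist 310 2906 [467.837  38.417 310.024] [498.611  76.445 329.999]
wrist 330 4117 [465.594  39.029 330.01 ] [499.71   76.061 349.997]
wrist 350 4115 [465.126  46.859 350.019] [480.85   73.98  369.995]
side 150 24 [475.726  52.618 161.984] [498.116  69.88  169.205]
side 170 78 [475.605  48.782 170.054] [499.702  69.52  189.957]
side 190 77 [475.9    50.939 190.496] [500.654  69.347 209.842]
side 21
[... 524 characters left out ...]
481.231  45.991 160.519] [502.136  67.836 169.948]
scene 170 44 [482.412  45.021 170.467] [499.402  68.855 189.565]
scene 190 49 [479.325  48.913 190.389] [500.966  69.509 209.914]
scene 210 49 [481.289  47.37  210.62 ] [501.143  69.256 229.689]
scene 230 12 [486.192  47.614 230.159] [508.746  68.57  247.95 ]
scene 250 92 [476.124  33.62  250.007] [508.551  76.66  269.669]
scene 270 56 [491.742  38.487 270.095] [505.249  75.753 289.338]
scene 290 62 [487.187  33.993 290.406] [504.576  73.827 309.903]
scene 310 56 [480.934  33.865 310.533] [504.969  75.972 329.436]
scene 330 65 [478.993  33.354 330.039] [506.294  76.73  348.724]
scene 350 44 [490.476  36.186 350.133] [506.761  73.951 369.972]
```

View pics/side2.png

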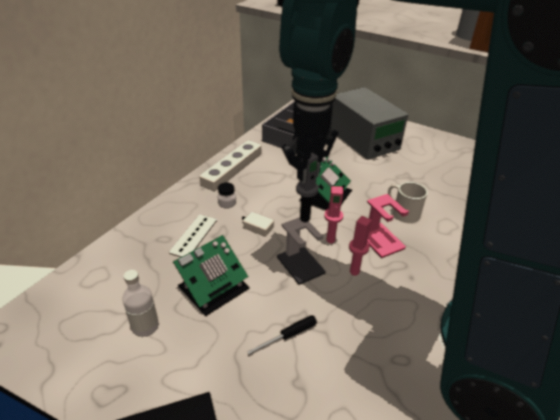

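```bash
cat >> h.py <<'E'
def rel(pos,quat,tp,tR):
    T=R.from_quat(quat,scalar_first=True)
    return T.inv().apply(np.array(tp)-pos)/30,(T.inv()*tR).as_rotvec()
E
python3 - <<'E'
from h import *
from cell import r
s=r.state();T=R.from_quat(s['tool_rot'],scalar_first=True)
n=np.array([-.55,.159,.82]);n/=np.linalg.norm(n);tz=T.as_matrix()[:,2];ax=np.cross(tz,-n);ang=np.arccos(tz@-n);ax/=np.linalg.norm(ax)
print(rel(s['position'],s['tool_rot'],np.array([616,236.3,88])+217*n,R.from_rotvec(ax*ang)*T))
for n in('wrist2','side2','scene2'):
    z=load(n);print(hs((fcloud if 'w' in n else cloud)(z),z['p'])[:3])
E
```

```text
(array([2.14231039, 6.84206964, 0.74719777]), array([-4.18736287e-02, -6.08881572e-01,  2.43505963e-17]))
(array([614.54198601, 236.14646367,  88.47672887]), array([-0.55036582,  0.15705104,  0.82001978]), array([43.28599563, 44.57452464,  7.6265582 ]))
(array([617.49869682, 235.52911169,  88.19235509]), array([-0.54803898,  0.1609189 ,  0.82082787]), array([42.8681583 , 44.72586202,  9.70179404]))
(array([615.62740489, 236.7607276 ,  86.67877304]), array([-0.54226375,  0.16216723,  0.82440998]), array([47.23687486, 44.05916526,  7.21874958]))
```

```bash
python3 -m handwheel '[[0.2,0.6,0,0,0,0],[0.5,1.6,0,0,0,0],[0.9,2.7,0,0,0,0],[1.2,3.8,0,0,0,0],[1.5,4.9,0,0,0,0],[1.9,6,0,0,0,0],[2.1,6.6,0,0,0,0],[2.14,6.84,0,0,-0.06,0],[2.14,6.84,0.1,-0.01,-0.14,0],[2.14,6.84,0.25,-0.015,-0.23,0],[2.14,6.84,0.4,-0.022,-0.32,0],[2.14,6.84,0.5,-0.03,-0.42,0],[2.14,6.84,0.65,-0.035,-0.52,0],[2.14,6.84,0.75,-0.04,-0.58,0],[2.14,6.84,0.75,-0.042,-0.609,0],[2.14,6.84,0.75,-0.042,-0.609,0],[2.14,6.84,0.75,-0.042,-0.609,0],[2.14,6.84,0.75,-0.042,-0.609,0]]'
python3 - <<'E'
from h import *
from cell import r,imaging
np.set_printoptions(precision=3,suppress=True)
s=r.state();print(s['qpos'],s['position'],s['wrist_force'],s['moment'],s['opening'])
for n in("wrist","side","scene"):
    c=imaging.calibration(n);p,d=imaging.snapshot(n)
    np.savez(f"pics/{n}3.npz",p=p,d=d,mtx=c['mtx'],rvec=c['rvec'],tvec=c['tvec'])
    cv2.imwrite(f"pics/{n}3.png",p[:,:,::-1])
T=R.from_quat(s['tool_rot'],scalar_first=True).as_matrix();p=s['position'];n=T[:,2];nose=p+127*n
h=np.array([616,236.3,88]);d=h-nose;print('nose',nose,'dist',d@n,'lateral',d-n*(d@n))
for nm in('side3','scene3'):
    z=load(nm);W=cloud(z).reshape(-1,3);L=(W-p)@T
    print(nm,hs(cloud(z),z['p'])[:2])
    k=L[(np.hypot(L[:,0],L[:,1])<20)&(L[:,2]>50)&(L[:,2]<140)]
    for lo in range(50,140,10):
        t=k[(k[:,2]>lo)&(k[:,2]<lo+10)]
        if len(t)>3:print(lo,len(t),t.min(0),t.max(0))
E
```

```text
t: 8.28
position: [497.3, 270.7, 266.5]
tool_rot: [0.299, 0.166, 0.939, -0.032]
wrist_force: [-0.5, -0.2, -2.0]
opening: 27.3
[ 0.563  0.084 -0.383  0.669 -0.442  0.814] [497.347 270.653 266.491] [-0.512 -0.237 -2.033] [ 0.162  0.623 -0.065] 27.280000599975274
nose [567.263 250.464 162.408] dist 90.06330178869375 lateral [-0.845  0.153 -0.597]
side3 (array([617.226, 235.802,  88.423]), array([-0.551,  0.16 ,  0.819]))
70 20 [-9.716  4.153 70.937] [ 9.338 13.184 79.646]
80 18 [-11.637   1.782  81.205] [10.278 12.404 88.927]
90 22 [-11.598  -0.838  90.043] [ 9.788 12.16  99.306]
100 26 [-11.808   0.068 100.498] [ 10.216  12.908 109.903]
110 22 [-11.664  -0.93  110.941] [ 10.352  13.348 119.919]
120 11 [-11.567   3.492 121.223] [ 10.267  12.378 125.314]
scene3 (array([615.015, 237.164,  86.35 ]), array([-0.544,  0.161,  0.823]))
50 36 [-12.95  -12.514  50.278] [ 6.725 13.03  59.581]
60 39 [-12.912 -10.513  60.007] [ 5.065 13.208 69.611]
70 37 [-13.92   -9.472  70.459] [ 5.03  13.866 79.864]
80 36 [-13.205 -12.036  80.497] [ 6.131 12.462 89.511]
90 36 [-13.959  -9.114  90.159] [ 3.973 11.934 99.759]
100 37 [-14.049 -13.091 100.104] [  5.39   13.656 109.965]
110 35 [-14.309 -11.136 110.258] [  5.912  12.434 119.766]
120 27 [-15.08  -10.479 120.316] [  4.002  11.469 127.561]
```

View pics/side3.png

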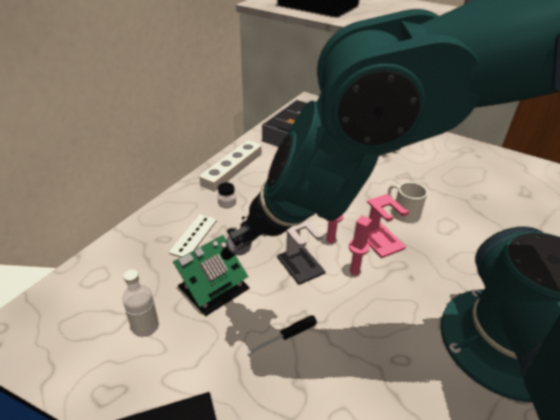

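View pics/wrist3.png

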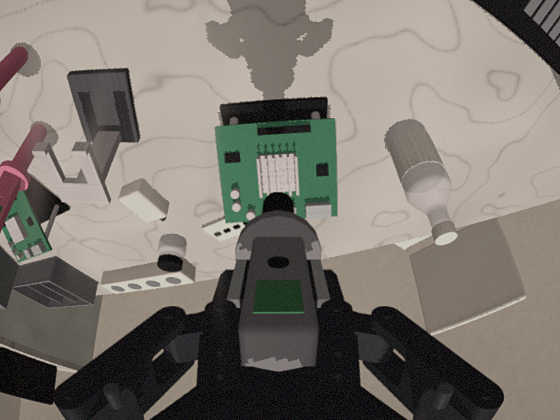

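The wand points at the fins about 90 mm out, with an axis error of about 1–2 mm and the barrel in line with the tool. I'll hold it there.

```bash
python3 -m handwheel '[[0,0,0,0,0,0],[0,0,0,0,0,0],[0,0,0,0,0,0],[0,0,0,0,0,0],[0,0,0,0,0,0],[0,0,0,0,0,0],[0,0,0,0,0,0],[0,0,0,0,0,0],[0,0,0,0,0,0],[0,0,0,0,0,0],[0,0,0,0,0,0],[0,0,0,0,0,0],[0,0,0,0,0,0],[0,0,0,0,0,0],[0,0,0,0,0,0],[0,0,0,0,0,0],[0,0,0,0,0,0],[0,0,0,0,0,0],[0,0,0,0,0,0],[0,0,0,0,0,0]]'
python3 - <<'E'
from h import *
from cell import r
np.set_printoptions(precision=4,suppress=True)
s=r.state()
print(s['qd'],rel(s['position'],s['tool_rot'],[486.8,55.9,289],R.from_quat([0,.174,.985,0],scalar_first=True)))
E
```

```text
t: 10.92
position: [496.9, 270.7, 266.3]
tool_rot: [0.299, 0.166, 0.939, -0.032]
wrist_force: [-0.3, -0.8, -1.4]
opening: 27.3
[ 0.0017  0.0013 -0.0003 -0.0013  0.0006 -0.0004] (array([-2.2707, -6.832 ,  0.3327]), array([ 0.042 ,  0.609 , -0.0002]))
```

```bash
python3 -m handwheel '[[-0.1,0,-0.15,0,0.06,0],[-0.25,0,-0.35,0.01,0.15,0],[-0.43,0.03,-0.61,0.02,0.25,0],[-0.43,0.03,-0.61,0.025,0.35,0],[-0.43,0.03,-0.61,0.03,0.45,0],[-0.43,0.03,-0.61,0.04,0.54,0],[-0.43,0.03,-0.61,0.042,0.609,0],[-0.6,-0.6,-0.52,0.042,0.609,0],[-0.87,-1.6,-0.39,0.042,0.609,0],[-1.15,-2.7,-0.24,0.042,0.609,0],[-1.45,-3.8,-0.08,0.042,0.609,0],[-1.75,-4.9,0.06,0.042,0.609,0],[-2.03,-5.9,0.2,0.042,0.609,0],[-2.2,-6.55,0.29,0.042,0.609,0],[-2.27,-6.83,0.33,0.042,0.609,0],[-2.27,-6.83,0.33,0.042,0.609,0],[-2.27,-6.83,0.33,0.042,0.609,0],[-2.27,-6.83,0.33,0.042,0.609,0]]'
python3 - <<'E'
from h import *
from cell import r,imaging
np.set_printoptions(precision=4,suppress=True)
s=r.state()
print(s['position'],s['tool_rot'],rel(s['position'],s['tool_rot'],[486.9,55.9,289],R.from_quat([0,.174,.985,0],scalar_first=True)))
for n in("wrist","side","scene"):
    c=imaging.calibration(n);p,d=imaging.snapshot(n)
    np.savez(f"pics/{n}4.npz",p=p,d=d,mtx=c['mtx'],rvec=c['rvec'],tvec=c['tvec'])
    cv2.imwrite(f"pics/{n}4.png",p[:,:,::-1])
    W4=(fcloud if n=='wrist' else cloud)(load(n+'4')).reshape(-1,3)
    W2=(fcloud if n=='wrist' else cloud)(load(n+'2')).reshape(-1,3)
    for nm,W in((2,W2),(4,W4)):
      k=W[(np.hypot(W[:,0]-487,W[:,1]-55)<22)&(W[:,2]>100)]
      for lo in (150,170,190,210):
        t=k[(k[:,2]>lo)&(k[:,2]<lo+20)]
        if len(t)>8: print(n,nm,lo,len(t),np.median(t,0),t.min(0),t.max(0))
E
```

```text
t: 13.18
position: [486.8, 56.5, 289.0]
tool_rot: [0.0, 0.174, 0.985, -0.0]
wrist_force: [0.4, 0.3, -1.3]
opening: 27.4
[486.7853  56.5473 288.9955] [ 0.0001  0.1736  0.9848 -0.    ] (array([-0.011 , -0.019 , -0.0001]), array([-0.    ,  0.0001,  0.0008]))
wrist 2 150 49 [475.4909  59.1035 167.6968] [473.8284  46.761  163.7218] [486.5327  67.9847 169.8691]
wrist 2 170 219 [475.7608  59.7895 180.59  ] [473.8483  45.754  170.0676] [486.4696  68.0242 189.8459]
wrist 2 190 233 [475.3493  59.7925 199.3373] [473.7914  46.0123 190.0248] [485.7556  67.8591 209.9338]
wrist 2 210 11 [474.7041  60.0061 210.7347] [474.0797  56.5635 210.1386] [477.1771  63.4222 212.1376]
wrist 4 150 41 [475.7764  60.4269 168.275 ] [474.034   47.2875 165.6564] [486.5605  68.6608 169.9027]
wrist 4 170 212 [475.9644  60.139  180.7153] [473.9929  46.4855 170.0194] [486.1354  68.7271 189.8845]
wrist 4 190 243 [475.6802  60.3763 199.5224] [473.9293  46.4902 190.021 ] [486.1072  68.5795 209.9994]
wrist 4 210 14 [475.1581  60.0766 211.4255] [473.9609  55.5168 210.3116] [477.5951  63.9395 212.6329]
side 2 150 24 [483.7677 
[... 899 characters left out ...]
4 [496.4899  62.5175 178.7171] [482.4122  45.0215 170.4669] [499.4021  68.8546 189.5649]
scene 2 190 49 [496.4958  62.2051 201.0576] [479.3254  48.9135 190.3887] [500.9658  69.509  209.9144]
scene 2 210 49 [495.7262  62.3758 220.9549] [481.2891  47.3695 210.6196] [501.1428  69.2558 229.6891]
scene 4 150 19 [496.0248  62.754  167.1838] [483.4414  45.9423 162.7426] [499.6367  69.5463 169.7995]
scene 4 170 42 [495.6441  62.7093 179.3317] [483.716   49.3979 170.6597] [499.671   68.3737 189.3854]
scene 4 190 44 [496.0484  62.8799 199.3028] [480.8455  47.7027 190.2206] [500.524   70.3616 209.6958]
scene 4 210 53 [496.2449  62.2955 219.733 ] [481.8008  46.7946 210.2673] [501.277   70.5746 229.7741]
```

View pics/side4.png

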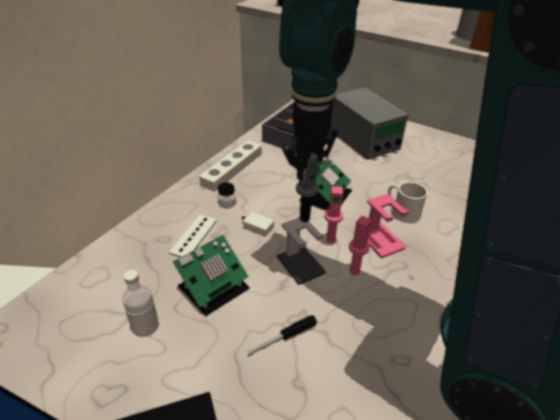

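The wand sits in the grip exactly as it did at lift-off. I'll lower it into the fork.

```bash
python3 -m handwheel '[[-0.01,-0.02,0.4,0,0,0],[-0.01,-0.02,1,0,0,0],[-0.01,-0.02,1.6,0,0,0],[-0.01,-0.02,2.2,0,0,0],[-0.01,-0.02,2.8,0,0,0],[-0.01,-0.02,3.4,0,0,0],[-0.01,-0.02,3.8,0,0,0],[-0.01,-0.02,4.0,0,0,0],[-0.01,-0.02,4.05,0,0,0],[-0.01,-0.02,4.05,0,0,0],[-0.01,-0.02,4.05,0,0,0]]'; python3 -m handwheel '[[0,0,0.05,0,0,0],[0,0,0.1,0,0,0],[0,0,0.13,0,0,0],[0,0,0.13,0,0,0],[0,0,0.13,0,0,0]]'
```

```text
t: 14.7
position: [487.1, 55.3, 167.9]
tool_rot: [0.0, 0.174, 0.985, 0.0]
wrist_force: [0.5, 0.7, -1.6]
opening: 27.9
t: 15.32
position: [486.9, 55.3, 163.6]
tool_rot: [-0.0, 0.174, 0.985, -0.0]
wrist_force: [0.0, -1.1, -1.4]
opening: 27.5
```

```bash
python3 -m handwheel '[[0,0,0.015,0,0,0],[0,0,0.03,0,0,0],[0,0,0.03,0,0,0],[0,0,0.03,0,0,0]]'; python3 - <<'E'
from h import *
from cell import r,imaging
c=imaging.calibration("scene");p,d=imaging.snapshot("scene")
cv2.imwrite("pics/scene5.png",cv2.resize(p[120:300,200:400],None,fx=3,fy=3,interpolation=cv2.INTER_CUBIC)[:,:,::-1])
s=r.state();print(s['position'],s['wrist_force'])
E
```

```text
t: 15.82
position: [486.9, 55.3, 162.9]
tool_rot: [0.0, 0.174, 0.985, 0.0]
wrist_force: [-1.5, -1.2, 3.8]
opening: 27.2
[486.9000835   55.33119193 162.88633162] [-1.79985188 -0.33704093  4.40279793]
```

View pics/scene5.png

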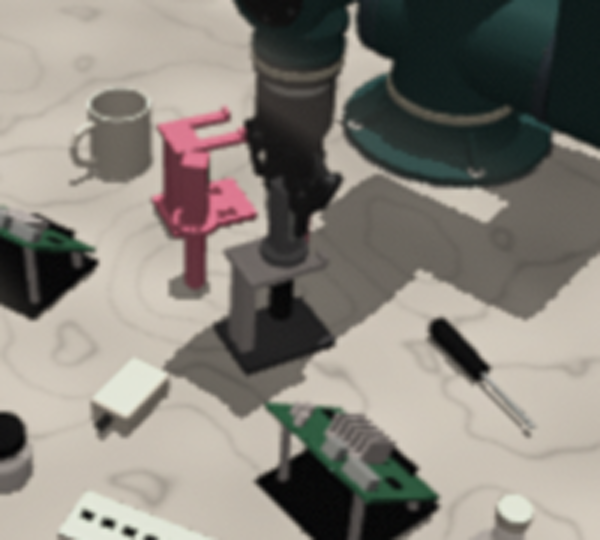

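The force has gone from -1.4 N to about +4 N, and the crop shows the collar seated on the prongs at (285,250). I'll open slowly, then retreat straight up.

```bash
python3 -m handwheel '[[0,0,0,0,0,0],[0,0,0,0,0,0],[0,0,0,0,0,0]]' 34; python3 -m handwheel '[[0,0,0,0,0,0],[0,0,0,0,0,0],[0,0,0,0,0,0],[0,0,0,0,0,0],[0,0,0,0,0,0],[0,0,0,0,0,0]]' 85; python3 -m handwheel '[[0,0,-0.3,0,0,0],[0,0,-1,0,0,0],[0,0,-2,0,0,0],[0,0,-3,0,0,0],[0,0,-4,0,0,0],[0,0,-5,0,0,0],[0,0,-5.8,0,0,0],[0,0,-6,0,0,0],[0,0,-6,0,0,0],[0,0,-6,0,0,0]]'
python3 - <<'E'
from h import *
from cell import r,imaging
for n in("wrist","side","scene"):
    c=imaging.calibration(n);p,d=imaging.snapshot(n)
    np.savez(f"pics/{n}6.npz",p=p,d=d,mtx=c['mtx'],rvec=c['rvec'],tvec=c['tvec'])
    cv2.imwrite(f"pics/{n}6.png",p[:,:,::-1])
    for k in({'wrist':'1','side':'0','scene':'0'}[n],'6'):
        W=(fcloud if n=='wrist' else cloud)(load(n+k)).reshape(-1,3)
        w=W[(np.hypot(W[:,0]-488,W[:,1]-56)<40)]
        for a,b in((203,216),(140,216),(126,134)):
            t=w[(w[:,2]>a)&(w[:,2]<b)];print(n,k,a,len(t),np.median(t[:,2]).round(1),cv2.minAreaRect(t[:,:2].astype(np.float32)))
a=load('wrist6')['p'][115:255,200:360];b=load('side6')['p'][170:310,240:400]
cv2.imwrite('pics/crop6.png',cv2.resize(np.hstack([a,b]),None,fx=2.5,fy=2.5,interpolation=cv2.INTER_CUBIC)[:,:,::-1])
E
```

```text
t: 16.25
position: [486.8, 55.4, 162.7]
tool_rot: [-0.0, 0.174, 0.985, -0.0]
wrist_force: [-0.1, -0.0, 0.5]
opening: 34.1
t: 17.0
position: [486.8, 55.3, 162.7]
tool_rot: [-0.0, 0.174, 0.985, 0.0]
wrist_force: [-0.0, -0.1, 0.1]
opening: 84.9
t: 18.25
position: [486.5, 55.4, 341.9]
tool_rot: [-0.001, 0.174, 0.985, -0.0]
wrist_force: [0.3, 1.1, 0.7]
opening: 84.9
wrist 1 203 993 210.2 ((485.848388671875, 54.59109115600586), (26.574153900146484, 28.500110626220703), 70.23361206054688)
wrist 1 140 1421 209.8 ((485.7596740722656, 54.73537826538086), (26.972576141357422, 28.458545684814453), 69.47569274902344)
wrist 1 126 664 130.4 ((480.39947509765625, 58.81977462768555), (49.694034576416016, 51.630287170410156), 60.47391128540039)
wrist 6 203 976 210.2 ((486.4935607910156, 55.41143798828125), (26.373510360717773, 27.260089874267578), 69.25361633300781)
wrist 6 140 1404 209.7 ((485.91815185546875, 55.448665618896484), (27.062095642089844, 27.92470932006836), 70.35527801513672)
wrist 6 126 658 130.4 ((479.60748291015625, 58.44245910644531), (49.01655960083008, 49.44182586669922), 68.287132
[... 777 characters left out ...]
397705078125, 55.85321044921875), (27.638294219970703, 28.33702850341797), 61.955936431884766)
scene 0 140 269 182.2 ((488.5051574707031, 55.63685607910156), (29.738479614257812, 29.26251983642578), 74.76603698730469)
scene 0 126 74 129.1 ((489.9683532714844, 65.5489501953125), (34.999534606933594, 63.957393646240234), 25.461143493652344)
scene 6 203 68 208.0 ((487.0218811035156, 56.392173767089844), (27.112337112426758, 28.2705078125), 77.7121810913086)
scene 6 140 268 182.7 ((488.5196228027344, 56.54911804199219), (29.978551864624023, 30.377132415771484), 69.90380859375)
scene 6 126 77 129.0 ((491.4942932128906, 59.88129425048828), (33.88705825805664, 46.78087615966797), 35.74589920043945)
```

View pics/crop6.png

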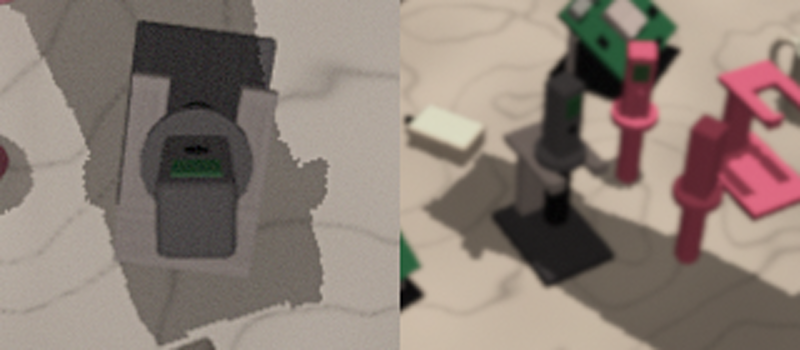

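The wand hangs as it did at the start, within about 1 mm and at the same height. The gripper is clear, so I'll hand in.

```bash
python3 -c "
from cell import r
print(r.finish_job())"
```

```text
the job is handed in; nothing more can be done
None
```

The wand took its reading at the finned heat sink and is back in the grey fork. I handed the job in at about 18.3 s; no verdict was reported.

- **Aiming:** I gripped the grey wand by its handle, lifted it 125 mm straight up, and pointed it at the finned heat sink on the left board. The nose was about 90 mm from the fins. By the arm's pose the axis was about 1 mm off centre; the camera estimates differ among themselves by 1–3 mm. The tilt matched the measured slope of the board. I held it there for 2.5 s, after about 0.3 s standing still for pictures.
- **Hanging back:** I lowered the wand until the force showed the collar resting on the prongs. Then I opened the fingers in two steps and backed off straight up.
- **Last checks:** The handle's position was within about 1–2 mm of the start in all three cameras. The top of the handle was at z 210 and the collar's upper face at z 130, both as at the start, and the wand looked upright. The gripper was about 120 mm clear above it.
- **Contacts:** I saw no sign of contact with either stand and nothing else looked moved. I did not measure the loose objects separately.

No check failed. The wrist camera reads about 2 mm lower in x than the other two, which is within the stated calibration.

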